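# Find the key that still snaps

## Robot

A 7-joint arm with a two-finger parallel gripper is mounted at the origin on a cart in front of the work surface, level with it; the furniture and walls round the work are solid. World frame = base frame: x ahead of the robot, y to its left, z up, the work surface at z = 0. Lengths are in mm, angles in rad, forces in N, time in s.
With the tool pointing down it reaches from about 425 to 1025 mm from the base axis. Payload 9.4 kg.
Tool frame: the origin (TCP) lies at the very end of the fingers, on their centre line; the grasp point (between the pads) lies 19 mm behind it (env.tcp_to_grasp is the distance from the TCP to the grasp point, in mm); z points along the fingers, y is the line along which they close (so a half turn about z gives the same grasp; the last joint's range is limited). The gripper opens to 85 mm and grips with 20 to 120 N. Pads are 22 mm wide; open, the fingers measure 114 mm over their backs; the gripper's body (76 mm by 85 mm) begins 54 mm behind the grasp point. The pads swing forward as they close: fully open they stand 13 mm farther back than shut.
Start: joints at [-1.261, 0.599, -0.003, 1.599, 0.002, 0.943, -0.08], TCP at [273.493, 671.435, 231.275] pointing down, gripper open.
Joint ranges: [-2.57, 2.57], [-0.35, 1.97], [-1.29, 1.29], [0.11, 2.56], [-1.05, 4.19], [0.11, 1.86], [-2.63, 2.63]. Speed limits (rad/s): [2.22, 2.22, 3.01, 3.01, 3.14, 3.14, 3.14].

## Interface

Orientations are given as a unit quaternion [w, x, y, z].
In Python, from bench import readout, viewer, workorder, env gives the robot as it stands.
- The arm moves only by the tool apply_moves, never from a script. Its argument "steps" is one flat list of numbers, 7 for each row, row after row: the closure, from -1 (fully open) to 1 (shut), then the shift along the tool's x, y, z each as a share of 300 mm, from -1 to 1, then the turn, a rotation vector about the tool's x, y, z each as a share of 90 degrees, from -1 to 1. In form: [jaw, x, y, z, wx, wy, wz, jaw, x, y, z, wx, wy, wz, ...]. A call has 1 to 8 rows; each row is the pose to reach, as a shift and turn from the pose commanded when the call began, along the tool's axes at that moment; what a row does not reach only later rows make up. A row lasts 1/8 s, in which the tool goes at most 62.5 mm and 10.7 degrees, less where a joint would pass 70% of its speed; a pose out of reach is approached as far as the arm can. A call with a number of a shift or a turn outside -1 to 1 is refused whole. A call with a gripper value outside its range is refused whole. The fingers move at their own pace and stop on an object; the grip force is fixed at half the most. Time passes only in rows, so rows that repeat a pose let the fingers close. It gives the time, the measured TCP pose, the force, the opening and the grip force at its end, in the units of the state.
- readout.state(): the state, without advancing time (a new reading comes with each control period).
- viewer.camera(name): name is "side" or "top" or "wrist"; returns a dict with "frame" (400x640x3 uint8, blue, green, red), "mtx" (3x3 intrinsics, pixels), "distortion" ([k1, k2, p1, p2, k3] as OpenCV has them; the pictures are not rectified), "world_to_cam" (4x4, takes a point from world to camera coordinates); the wrist camera has in their place "T_tool_cam" (4x4, takes a point from camera to tool coordinates, whose origin is the TCP and whose axes are the flange's). Camera axes: x right, y up, looking along -z (the intrinsics and any distortion apply to the point x, -y, -z); pixel columns grow to the right and rows downward; lengths in mm; the calibration is good to about 2 mm. A picture is of the moment at which its call begins: read the wrist's pose just before it. There is no depth.
- workorder.finish_job(): hands the job in; it is judged then, once.
Trained networks look in a picture, given as the dict that the camera call returned (one of the last four; its "shot" number tells which), for a name from the list of things; names that differ only in an ending like _2 or _b are one class to them, and where a whole thing is asked for, a point or a joint stands for the part that bears it (a point fixed in the world has none). Each returns a list of dicts, best first, with "confidence" (0 to 1); they miss things now and then, are a little off and sometimes report something else, mostly with a low value. They report only what shows in the picture. A call takes as long as a camera call.
- viewer.masks_of(picture, target): "mask" (400x640 bool, what is visible of it) and "pixel" ([row, column] in pixels, amid what is visible of it).
The state is a dict: "t": time; "joints": joint angles; "joint_vel": joint speeds; "joint_torque": joint torques, N m; "ee_pos": TCP position; "tool_rot": TCP orientation; "ft_force": force on the tool from outside, world axes, zero at the start; "ft_torque": the same for the moment, N m; "opening": finger opening in mm; "grasp_force": force on a finger pad.
Only numpy, scipy, OpenCV 4.12 (cv2) and the standard library are available. Lean on these libraries where they do the work, as an engineer would, in place of code of your own. Each camera call takes 0.05 s, during which the arm holds its last target. There are 200 camera calls.

## Task

Four used pushbutton keys sit in the test jig and only one of them still snaps: its push-back force builds up and then suddenly gives way, while the other three stay soft all the way down. Feel for it by pressing the yellow caps gently, pressing the good one down through its snap, then mark it by sliding the blue tab in front of that key fully home towards its cap. Never drive a cap or tab hard onto its stop, let all caps come back up, leave the other three tabs where they are, and do not disturb the tape roll, the loupe and the pen lying around the jig.

Things in the scene. Friction and masses are not known exactly. Their poses are not given: they have to be found in the camera images.
- test_jig: Fixed jig: aluminium plate 116 (x) by 236 (y) by 12 mm, blue side rails 18 mm high. Origin: centre of its underside, on the worktop; x points from tabs to caps (away from the robot), y along the row, z up. It holds four identical grey carriers 55 mm apart in y, 102 x 46 mm, each seated at its own unknown height: flat carrier top 18 to 30 mm above the worktop. Which is in which nest varies.
- nest_1 (a point): Axis of the cap in nest 1 (1 at the +y end of the row, 4 at the -y end), 18 mm above the worktop, at jig x = +24 mm. The yellow cap is 21 mm across; unpressed, its flat top is 28 mm over the carrier top (46 to 58 mm above the worktop). It rises from a black housing 30 mm square, 12 mm over the carrier top. The nest's blue tab lies at the same jig y, nearer the robot.
- nest_2 (a point): Axis of the cap in nest 2 (1 at the +y end of the row, 4 at the -y end), 18 mm above the worktop, at jig x = +24 mm. The yellow cap is 21 mm across; unpressed, its flat top is 28 mm over the carrier top (46 to 58 mm above the worktop). It rises from a black housing 30 mm square, 12 mm over the carrier top. The nest's blue tab lies at the same jig y, nearer the robot.
- nest_3 (a point): Axis of the cap in nest 3 (1 at the +y end of the row, 4 at the -y end), 18 mm above the worktop, at jig x = +24 mm. The yellow cap is 21 mm across; unpressed, its flat top is 28 mm over the carrier top (46 to 58 mm above the worktop). It rises from a black housing 30 mm square, 12 mm over the carrier top. The nest's blue tab lies at the same jig y, nearer the robot.
- nest_4 (a point): Axis of the cap in nest 4 (1 at the +y end of the row, 4 at the -y end), 18 mm above the worktop, at jig x = +24 mm. The yellow cap is 21 mm across; unpressed, its flat top is 28 mm over the carrier top (46 to 58 mm above the worktop). It rises from a black housing 30 mm square, 12 mm over the carrier top. The nest's blue tab lies at the same jig y, nearer the robot.
- blade_a (a joint): Hidden blade in one key (letter does not tell the nest): reads 1/100 of its cap's travel, m, too fine to see in the noise. Cap: 0 up, springs back, hard stop at 6 mm; more than 20 N spoils it. Soft key: force only rises, 0.5 to 1.5 N at touch to 2.4 to 4.7 N just above the stop. Snapping key: 0.7 N rises to 5.4 N at 2.4 mm, gives way to 1.4 N at 5 mm, then rises.
- blade_b (a joint): Hidden blade in one key (letter does not tell the nest): reads 1/100 of its cap's travel, m, too fine to see in the noise. Cap: 0 up, springs back, hard stop at 6 mm; more than 20 N spoils it. Soft key: force only rises, 0.5 to 1.5 N at touch to 2.4 to 4.7 N just above the stop. Snapping key: 0.7 N rises to 5.4 N at 2.4 mm, gives way to 1.4 N at 5 mm, then rises.
- blade_c (a joint): Hidden blade in one key (letter does not tell the nest): reads 1/100 of its cap's travel, m, too fine to see in the noise. Cap: 0 up, springs back, hard stop at 6 mm; more than 20 N spoils it. Soft key: force only rises, 0.5 to 1.5 N at touch to 2.4 to 4.7 N just above the stop. Snapping key: 0.7 N rises to 5.4 N at 2.4 mm, gives way to 1.4 N at 5 mm, then rises.
- blade_d (a joint): Hidden blade in one key (letter does not tell the nest): reads 1/100 of its cap's travel, m, too fine to see in the noise. Cap: 0 up, springs back, hard stop at 6 mm; more than 20 N spoils it. Soft key: force only rises, 0.5 to 1.5 N at touch to 2.4 to 4.7 N just above the stop. Snapping key: 0.7 N rises to 5.4 N at 2.4 mm, gives way to 1.4 N at 5 mm, then rises.
- pin_a (a joint): Hidden pin in the carrier of blade_a (letter does not tell the nest): reads 1/100 of its blue tab's slide, m, too fine to see in the noise. Tab: slides along jig +x, starts 0 to 4 mm in, home at its stop at 20 mm; 16 mm wide (y), 8 mm thick (x), top 18.5 mm over the carrier top; centre at jig x = -36 mm at 0, -16 mm when home. Friction 1.5 N, stays where left; over 20 N spoils it.
- pin_b (a joint): Hidden pin in the carrier of blade_b (letter does not tell the nest): reads 1/100 of its blue tab's slide, m, too fine to see in the noise. Tab: slides along jig +x, starts 0 to 4 mm in, home at its stop at 20 mm; 16 mm wide (y), 8 mm thick (x), top 18.5 mm over the carrier top; centre at jig x = -36 mm at 0, -16 mm when home. Friction 1.5 N, stays where left; over 20 N spoils it.
- pin_c (a joint): Hidden pin in the carrier of blade_c (letter does not tell the nest): reads 1/100 of its blue tab's slide, m, too fine to see in the noise. Tab: slides along jig +x, starts 0 to 4 mm in, home at its stop at 20 mm; 16 mm wide (y), 8 mm thick (x), top 18.5 mm over the carrier top; centre at jig x = -36 mm at 0, -16 mm when home. Friction 1.5 N, stays where left; over 20 N spoils it.
- pin_d (a joint): Hidden pin in the carrier of blade_d (letter does not tell the nest): reads 1/100 of its blue tab's slide, m, too fine to see in the noise. Tab: slides along jig +x, starts 0 to 4 mm in, home at its stop at 20 mm; 16 mm wide (y), 8 mm thick (x), top 18.5 mm over the carrier top; centre at jig x = -36 mm at 0, -16 mm when home. Friction 1.5 N, stays where left; over 20 N spoils it.
- kapton_tape: Amber tape roll, 72 mm across, 12 mm high, lying flat beside the +y end of the jig; origin at the centre of its underside.
- loupe: Black loupe standing upright beside the -y end of the jig, 37 mm across, 40 mm high; origin at the centre of its underside.
- marker_blue: White pen with a blue end, 139 mm long, 12 mm thick, lying in front of the jig (robot side) roughly along the row; origin at its middle, underside.

How it is judged (in metres and radians):
On the way, in this order (a step that is already met when the one before it is completed fails the run):
1. the snapping key is pressed down through its snap (its cap more than 3 mm down) (value of joint blade_c above 3e-05 m), for 0.05 s.
2. the tab of the snapping key is slid home (within 2 mm of its stop) (value of joint pin_c above 0.00018 m), for 0.2 s.
At the end, for the whole second after the job is handed in: The tab in front of the one snapping key is home (within 2 mm of its stop), the other three tabs are still out (less than 7 mm in), all four caps are back up (within 1.5 mm), and the tape roll, the loupe (upright) and the pen lie within 20 mm of where they were (value of joint pin_c above 0.00018 m and value of joint each of pin_a, pin_b, pin_d below 7e-05 m and value of joint each of blade_a, blade_b, blade_c, blade_d below 1.5e-05 m and distance of each of kapton_tape, loupe, marker_blue from where it was at the start of the episode below 0.02 m and angle between loupe's own z axis and vertical below 0.3 rad); the robot touches nothing.
It fails at once if the fingers push on a cap, a tab or anything else with more than 20 N (contact force between the fingers and anything else above 20 N).
It fails at once if the tab of a soft key is slid in (10 mm or more) (value of joint any of pin_a, pin_b, pin_d above 0.0001 m).
It fails at once if the tape roll, loupe or pen is shoved more than 25 mm or the loupe tipped over (distance of any of kapton_tape, loupe, marker_blue from where it was at the start of the episode above 0.025 m or angle between loupe's own z axis and vertical above 0.5 rad).
It also fails if it takes over 58 s, if anything falls off the work surface, if the arm or the gripper's body presses on something with over 40 N, if the wrist force passes 120 N, or if a joint passes its speed limit or range.

## Working session

There is one attempt and no reset: what is moved stays moved. The work goes in short steps, Python scripts to look and compute and a tool call to move; the robot and the scene stay as the last step left them, time stands still between calls to the robot, and variables do not carry over. Pictures are saved under pics/ and viewed, at most 10 in all, crops included, and the job is handed in when it is done.

Besides the shell and the picture viewer there is one more tool, called after "Request:" in YAML: its name, and indented under it one key for each argument. apply_moves: Moves the arm, as the interface text tells. Its arguments: {"type":"object","properties":{"steps":{"type":"array","items":{"type":"number"}}},"required":["steps"]}

```bash
mkdir -p pics; ls
python3 - <<'E'
from bench import readout, viewer, env
import cv2,numpy as np
s=readout.state();print({k:np.round(v,3).tolist() for k,v in s.items()})
for n in("top","side"):
    p=viewer.camera(n);cv2.imwrite(f"pics/{n}0.png",p["frame"])
    print(n,p["mtx"].tolist(),p["distortion"],np.round(p["world_to_cam"],3).tolist())
    for t in("test_jig","nest_1","blade_a","pin_a","kapton_tape","loupe","marker_blue"):
        try: print(t,[(round(d["confidence"],2),np.round(d["pixel"]).tolist(),int(d["mask"].sum())) for d in viewer.masks_of(p,t)])
        except Exception as e: print(t,e)
E
```

```text
pics
{'t': 0.0, 'joints': [-1.261, 0.6, -0.003, 1.6, 0.002, 0.943, -0.08], 'joint_vel': [-0.002, -0.001, 0.001, -0.0, -0.002, 0.002, 0.0], 'joint_torque': [-0.0, -77.643, 1.565, -25.801, 0.012, 0.009, 0.0], 'ee_pos': [273.276, 671.005, 230.413], 'tool_rot': [-0.0, 0.192, 0.981, -0.001], 'ft_force': [-0.374, -0.05, 0.48], 'ft_torque': [0.004, 0.003, 0.001], 'grasp_force': 0.0, 'opening': 85.515}
top [[399.4856914324448, 0.0, 315.28921412361666], [0.0, 399.4856914324448, 195.76815189582885], [0.0, 0.0, 1.0]] [-0.0268185  0.         0.         0.         0.       ] [[-0.025, -0.999, 0.021, 112.141], [0.997, -0.023, 0.072, -498.339], [-0.072, 0.023, 0.997, -865.88], [0.0, 0.0, 0.0, 1.0]]
test_jig [(0.72, [188.0, 323.0], 1323), (0.27, [207.0, 251.0], 844), (0.23, [238.0, 314.0], 296)]
nest_1 [(0.88, [184.0, 320.0], 1837)]
blade_a []
pin_a [(0.48, [172.0, 389.0], 266), (0.31, [206.0, 252.0], 790)]
kapton_tape [(0.94, [207.0, 253.0], 849)]
loupe [(0.83, [173.0, 389.0], 272), (0.26, [185.0, 323.0], 1483)]
marker_blue [(0.56, [237.0, 311.0], 278)]
side [[447.8526320731803, 0.0, 319.5260236058616], [0.0, 447.8526320731803, 204.45413111069982], [0.0, 0.0, 1.0]] [0.03184256 0.         0.         0.         0.        ] [[0.89, -0.456, 0.004, -404.012], [0.168, 0.337, 0.926, -184.966], [-0.424, -0.824, 0.377, -583.176], [0.0, 0.0, 0.0, 1.0]]
test_jig [(0.65, [252.0, 333.0], 881)]
nest_1 [(0.63, [254.0, 331.0], 969), (0.25, [208.0, 276.0], 386)]
blade_a []
pin_a []
kapton_tape [(0.7, [207.0, 277.0], 388)]
loupe [(0.98, [263.0, 383.0], 580)]
marker_blue [(0.55, [248.0, 276.0], 285), (0.35, [252.0, 333.0], 873)]
```

Run:
```python
import cv2,numpy as np
a=cv2.imread("pics/top0.png")[130:270,210:430];b=cv2.imread("pics/side0.png")[180:300,220:440]
a=cv2.resize(a,None,fx=2.4,fy=2.1);a=cv2.resize(cv2.imread("pics/top0.png")[130:270,210:430],(528,336));b=cv2.resize(b,(440,240))
c=np.zeros((590,528,3),np.uint8);c[:336]=a;c[345:585,:440]=b
cv2.imwrite("pics/v1.png",c)
```

```text
(no output)
```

View pics/v1.png

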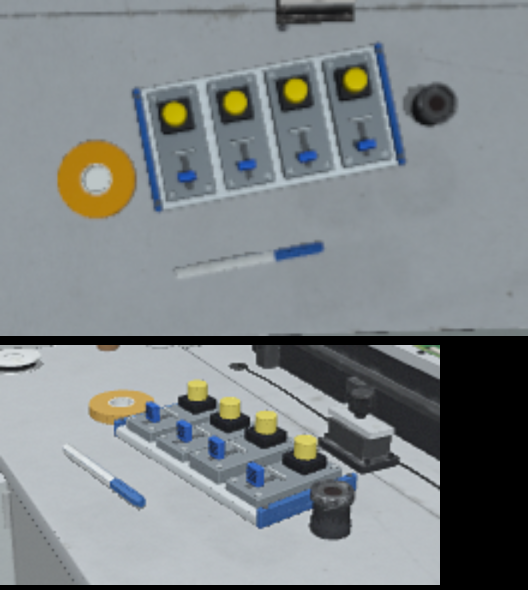

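The top view shows the four yellow caps at full-frame pixels of about (row 177, col 282), (172, 308), (168, 333) and (163, 358), with the blue tabs below them. The tape is on the left, the loupe on the right and the pen in front. The side view shows the same layout.

```bash
cat > h.py <<'E'
import cv2,numpy as np
from scipy.optimize import least_squares
from scipy.spatial.transform import Rotation as R
def blobs(img,lo,hi,amin):
    m=cv2.inRange(cv2.cvtColor(img,cv2.COLOR_BGR2HSV),lo,hi)
    n,_,st,c=cv2.connectedComponentsWithStats(m)
    return [(*np.round(c[i],1),int(st[i,4])) for i in range(1,n) if st[i,4]>=amin], m
YEL=((24,130,90),(34,255,255)); BLU=((105,130,60),(125,255,255))
def proj(P,W,p):
    c=(W@np.c_[P,np.ones(len(P))].T)[:3].T*[1,-1,-1]
    return cv2.projectPoints(c.reshape(-1,1,3),np.zeros(3),np.zeros(3),p["mtx"],np.array(p["distortion"]))[0].reshape(-1,2)
def ray(px,W,p):
    u=cv2.undistortPoints(np.array(px,float).reshape(-1,1,2),p["mtx"],np.array(p["distortion"])).reshape(-1,2)
    d=np.c_[u[:,0],-u[:,1],-np.ones(len(u))]; T=np.linalg.inv(W)
    return T[:3,3],d@T[:3,:3].T
E
python3 - <<'E'
from h import *
from bench import viewer
for n in("top","side"):
    p=viewer.camera(n); b,m=blobs(p["frame"],*YEL,15);print(n,b)
    b2,_=blobs(p["frame"],*BLU,8);print(b2)
    if n=="top":
        pts=[x[:2] for x in b if 150<x[1]<190 and 270<x[0]<370]
        o,d=ray(pts,p["world_to_cam"],p); print(np.round(o+d*((50-o[2])/d[:,2])[:,None],1))
E
```

```text
top [(np.float64(528.1), np.float64(27.4), 53), (np.float64(238.7), np.float64(30.1), 51), (np.float64(357.7), np.float64(162.7), 81), (np.float64(332.7), np.float64(167.2), 80), (np.float64(307.5), np.float64(172.3), 82), (np.float64(282.3), np.float64(176.9), 82)]
[(np.float64(372.0), np.float64(173.0), 115), (np.float64(270.7), np.float64(191.6), 108), (np.float64(362.1), np.float64(189.9), 33), (np.float64(337.5), np.float64(194.7), 31), (np.float64(312.5), np.float64(198.3), 31), (np.float64(287.5), np.float64(203.2), 31), (np.float64(334.3), np.float64(234.1), 75)]
[[567.5   8.1  50. ]
 [558.9  62.1  50. ]
 [549.1 116.3  50. ]
 [540.4 170.2  50. ]]
side [(np.float64(401.4), np.float64(110.5), 34), (np.float64(318.0), np.float64(202.6), 86), (np.float64(334.5), np.float64(211.3), 99), (np.float64(352.5), np.float64(218.4), 108), (np.float64(372.1), np.float64(231.0), 121)]
[(np.float64(296.1), np.float64(213.2), 59), (np.float64(279.1), np.float64(218.9), 19), (np.float64(312.0), np.float64(222.7), 64), (np.float64(328.0), np.float64(231.0), 66), (np.float64(347.3), np.float64(244.3), 83), (np.float64(394.4), np.float64(247.2), 34), (np.float64(283.4), np.float64(253.5), 101), (np.float64(361.9), np.float64(261.5), 262)]
```

```bash
cat >> h.py <<'E'
def plan(frm,q,tgt,yaw_y=None):
    """shares for shift from world pose frm/q to tgt, turn so that tool y lies at world angle yaw_y"""
    M=R.from_quat(np.roll(q,-1)).as_matrix(); s=M.T@(np.array(tgt)-frm)/300
    rv=np.zeros(3)
    if yaw_y is not None:
        xa=np.array([np.sin(yaw_y),-np.cos(yaw_y),0]); ya=np.array([np.cos(yaw_y),np.sin(yaw_y),0])
        T=np.c_[-xa,ya,[0,0,-1]]
        rv=R.from_matrix(M.T@T).as_rotvec()/(np.pi/2)
    return np.round(s,4),np.round(rv,4),np.linalg.det(T) if yaw_y is not None else None
E
python3 - <<'E'
from h import *
from bench import readout,viewer
p=viewer.camera("wrist");print(np.round(p["T_tool_cam"],3).tolist(),p["mtx"][0][0])
qs=readout.state()["tool_rot"];print(qs)
print(plan([273.493,671.435,231.275],qs,[540,92,235],np.pi/2+.166))
E
```

```text
[[0.0, 0.956, 0.294, 74.619], [1.0, 0.0, -0.0, -1.332], [-0.0, 0.294, -0.956, -142.455], [0.0, 0.0, 0.0, 1.0]] 344.2903123243782
[1.81668480e-05 1.92140509e-01 9.81367426e-01 1.00642729e-05]
(array([-1.5512, -1.4538, -0.0124]), array([ 0.    ,  0.    , -0.3519]), np.float64(1.0000000000000002))
```

Request:
apply_moves:
  steps: [1,-0.95,-0.9,0,0,0,-0.352,1,-0.95,-0.9,0,0,0,-0.352,1,-0.95,-0.9,0,0,0,-0.352,1,-0.95,-0.9,0,0,0,-0.352,1,-0.95,-0.9,0,0,0,-0.352,1,-0.95,-0.9,0,0,0,-0.352,1,-0.95,-0.9,0,0,0,-0.352,1,-0.95,-0.9,0,0,0,-0.352]

```text
t: 1.95
ee_pos: [436.2, 313.2, 231.6]
tool_rot: [0.0, -0.082, 0.997, 0.0]
ft_force: [-1.4, 0.1, -0.2]
opening: -0.6
grasp_force: 0.0
```

Run:
```python
from h import *
from bench import readout
s=readout.state();print(s["ee_pos"],s["tool_rot"],s["ft_force"],s["opening"],s["joints"])
print(plan(s["ee_pos"],s["tool_rot"],[470,85,170],np.pi/2+.166))
```

```text
[436.21721088 313.21353615 231.58355738] [ 2.88637897e-04 -8.17732918e-02  9.96650903e-01  1.52175740e-04] [-1.43178559  0.14606213 -0.17853065] -0.5661776643514951 [-0.61165427  0.37889565 -0.15717679  2.02297175  0.08567379  0.74515782
  0.91367632]
(array([ 0.013 , -0.7689,  0.2051]), array([ 0.0002,  0.0004, -0.0014]), np.float64(1.0000000000000002))
```

Request:
apply_moves:
  steps: [1,0.013,-0.769,0.205,0,0,0,1,0.013,-0.769,0.205,0,0,0,1,0.013,-0.769,0.205,0,0,0,1,0.013,-0.769,0.205,0,0,0,1,0.013,-0.769,0.205,0,0,0,1,0.013,-0.769,0.205,0,0,0]

```text
t: 2.7
ee_pos: [470.3, 87.9, 169.9]
tool_rot: [0.0, -0.084, 0.996, 0.001]
ft_force: [0.3, 0.2, 0.7]
opening: -0.1
grasp_force: 0.0
```

Run:
```python
from h import *
from bench import readout,viewer
s=readout.state();print(s["ee_pos"],s["tool_rot"],s["ft_force"])
p=viewer.camera("wrist");cv2.imwrite("pics/w1.png",p["frame"])
np.savez("w1.npz",pos=s["ee_pos"],q=s["tool_rot"],T=p["T_tool_cam"],mtx=p["mtx"],d=p["distortion"])
print(blobs(p["frame"],*YEL,60)[0]);print(blobs(p["frame"],*BLU,60)[0])
```

```text
[470.25689962  87.94054394 169.85213511] [ 2.54967452e-04 -8.40395963e-02  9.96462219e-01  5.71621033e-04] [0.33088084 0.18595842 0.71687498]
[(np.float64(219.2), np.float64(284.1), 454), (np.float64(280.0), np.float64(287.0), 474), (np.float64(407.6), np.float64(287.6), 384)]
[(np.float64(307.4), np.float64(116.9), 570), (np.float64(193.1), np.float64(242.6), 703), (np.float64(435.2), np.float64(245.0), 568), (np.float64(217.3), np.float64(218.9), 210), (np.float64(280.1), np.float64(220.6), 201), (np.float64(344.9), np.float64(222.4), 185), (np.float64(409.1), np.float64(223.0), 196)]
```

View pics/w1.png

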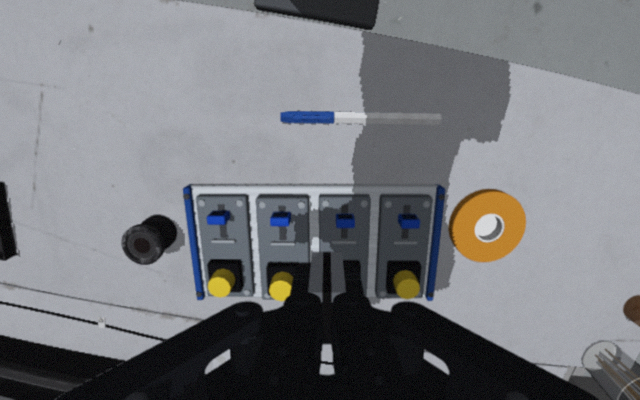

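The wrist picture has the robot side at the top and +y to the right. Caps 4, 3 and 1 are at columns 219, 280 and 407, row about 286; cap 2 is hidden behind the fingers. The tabs are at row about 221, and the tape, loupe and pen are clear of the jig.

```bash
cat > fit.py <<'E'
from h import *
from bench import viewer
w=np.load("w1.npz")
T=np.eye(4);T[:3,:3]=R.from_quat(np.roll(w["q"],-1)).as_matrix();T[:3,3]=w["pos"]
ww=dict(mtx=w["mtx"],distortion=w["d"]);Ws=[None]*3
t=viewer.camera("top");s=viewer.camera("side")
cams=[(t,t["world_to_cam"]),(s,s["world_to_cam"]),(ww,np.linalg.inv(T@w["T"]))]
# nest order 1..4
cap=[[(282.3,176.9),(307.5,172.3),(332.7,167.2),(357.7,162.7)],[(318.0,202.6),(334.5,211.3),(352.5,218.4),(372.1,231.0)],[(407.6,287.6),None,(280,287),(219.2,284.1)]]
tab=[[(287.5,203.2),(312.5,198.3),(337.5,194.7),(362.1,189.9)],[(296.1,213.2),(312,222.7),(328,231),(347.3,244.3)],[(409.1,223),(344.9,222.4),(280.1,220.6),(217.3,218.9)]]
a=np.linspace(0,2*np.pi,24,endpoint=False)
def cen(P,W,p):
    h=cv2.convexHull(proj(P,W,p).astype(np.float32));m=cv2.moments(h);return np.array([m["m10"],m["m01"]])/m["m00"]
def geo(v,i):
    c,sn=np.cos(v[2]),np.sin(v[2]);Rz=np.array([[c,-sn,0],[sn,c,0],[0,0,1]]);h=v[3+i];y=82.5-55*i
    C=np.vstack([np.c_[24+10.5*np.cos(a),y+10.5*np.sin(a),np.full(24,h+z)] for z in(13,28)])
    xs=-36+v[7+i]
    B=np.array([[xs+dx,y+dy,h+z] for dx in(-4,4) for dy in(-8,8) for z in(4,18.5)])
    o=np.array([v[0],v[1],0]);return C@Rz.T+o,B@Rz.T+o
def res(v,full=False):
    r=[]
    for k,(p,W) in enumerate(cams):
        off=np.array([v[11+2*k],v[12+2*k]])
        for i in range(4):
            C,B=geo(v,i)
            if cap[k][i]: r+=list(cen(C,W,p)+off-cap[k][i])
            r+=list((cen(B,W,p)+off-tab[k][i])*.7)
    if full:return np.array(r)
    f=[.5,.5,.7];return np.r_[r,[v[11+j]*f[j//2] for j in range(6)],(v[3:7]-24)*.05,(v[7:11]-2)*.15]
v=least_squares(res,np.r_[530,85,.166,[24]*4,[2]*4,[0]*6]).x
print(np.round(v,3));print(np.round(res(v,True),1).tolist())
for i in range(4):
    c,sn=np.cos(v[2]),np.sin(v[2])
    print(i+1,[round(q,1) for q in(v[0]+24*c-(82.5-55*i)*sn,v[1]+24*sn+(82.5-55*i)*c,v[3+i]+28)])
np.save("jig.npy",v)
E
python3 fit.py
```

```text
[ 5.30049e+02  8.55740e+01  1.52000e-01  2.40560e+01  2.37450e+01
  2.46180e+01  2.40870e+01  2.00000e+00  2.00000e+00  1.97400e+00
  2.00000e+00  1.69000e-01 -4.06000e-01 -7.26000e-01  4.79000e-01
 -5.89000e-01 -1.09000e-01]
[0.0, -0.5, -0.2, 0.0, 0.1, -0.3, -0.1, 0.3, 0.1, 0.3, -0.1, -0.2, 0.1, 0.5, 0.1, 0.0, 0.8, 0.0, -0.4, -0.2, 0.4, -0.2, -0.6, -0.3, 0.1, 1.5, 0.1, 0.6, -0.0, -0.8, -0.1, -0.8, -1.6, 0.1, 0.4, -0.3, 0.6, -0.6, 1.5, -0.4, 0.7, 0.2, 0.4, 0.8, -0.0, 0.5]
1 [np.float64(541.3), np.float64(170.8), np.float64(52.1)]
2 [np.float64(549.6), np.float64(116.4), np.float64(51.7)]
3 [np.float64(557.9), np.float64(62.0), np.float64(52.6)]
4 [np.float64(566.3), np.float64(7.7), np.float64(52.1)]
```

```bash
sed -i 's/\[0\]\*6\])\.x/[.1]*6],diff_step=1e-3,x_scale=np.r_[1,1,.01,[1]*8,[1]*6]).x/; s/r_\[530,85,.166/r_[530,85,.166/' fit.py; python3 fit.py
```

```text
[ 5.28628e+02  8.45080e+01  1.60000e-01  2.67910e+01  2.47870e+01
  2.82930e+01  2.39350e+01  3.45100e+00  3.96600e+00  1.55100e+00
  2.12200e+00 -3.02000e-01 -8.20000e-01 -5.28000e-01  9.89000e-01
 -3.70000e-02  3.10000e-02]
[-0.1, -0.1, -0.2, -0.1, 0.1, -0.1, -0.1, -0.1, 0.1, 0.2, 0.1, -0.1, 0.0, 0.5, 0.1, -0.1, 0.3, -0.4, -0.2, -0.5, 0.1, 0.1, -0.2, -0.2, 0.0, 0.5, 0.0, -0.0, 0.0, 0.1, 0.0, -0.1, -0.8, -0.4, 0.5, -0.0, 0.1, -0.1, 0.7, 0.5, -0.3, -0.0, 0.2, -0.1, -0.5, -0.0]
1 [np.float64(539.2), np.float64(169.8), np.float64(54.8)]
2 [np.float64(547.9), np.float64(115.5), np.float64(52.8)]
3 [np.float64(556.7), np.float64(61.2), np.float64(56.3)]
4 [np.float64(565.5), np.float64(6.9), np.float64(51.9)]
```

Run:
```python
from h import *
from bench import readout
s=readout.state();print(s["ee_pos"],s["tool_rot"],s["ft_force"])
print(plan(s["ee_pos"],s["tool_rot"],[547.9,115.5,58],np.pi/2+.160))
```

```text
[469.94174759  87.25896785 170.02488931] [ 3.04360707e-04 -8.42008098e-02  9.96448735e-01  2.21825401e-04] [-0.09456851  0.01331194 -0.22315237]
(array([-0.2717,  0.0491,  0.3736]), array([0.0003, 0.0004, 0.0055]), np.float64(0.9999999999999999))
```

Request:
apply_moves:
  steps: [1,-0.272,0.05,0.2,0,0,0.005,1,-0.272,0.05,0.2,0,0,0.005,1,-0.272,0.05,0.374,0,0,0.005,1,-0.272,0.05,0.374,0,0,0.005,1,-0.272,0.05,0.374,0,0,0.005,1,-0.272,0.05,0.374,0,0,0.005]

```text
t: 3.7
ee_pos: [548.7, 114.2, 59.7]
tool_rot: [0.001, -0.079, 0.997, 0.0]
ft_force: [0.6, 0.2, 0.3]
opening: -0.1
grasp_force: 0.0
```

Run:
```python
from h import *
from bench import readout,viewer
s=readout.state();print(s["ee_pos"],s["ft_force"])
p=viewer.camera("side");cv2.imwrite("pics/s1.png",cv2.resize(p["frame"][150:290,250:450],(800,560),interpolation=cv2.INTER_CUBIC))
s=readout.state();print(s["ee_pos"],s["ft_force"])
```

```text
[548.65182489 114.228077    59.67897273] [0.59629625 0.17688277 0.25754638]
[548.68888969 114.19045867  59.61418883] [-0.34261796  0.3772553  -0.42802382]
```

View pics/s1.png

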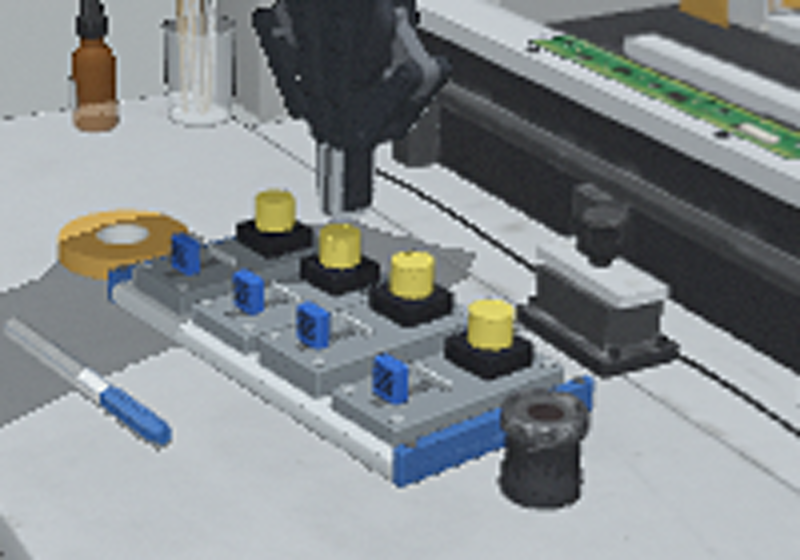

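The shut fingertips hang a few millimetres above cap 2, at crop pixel (345, 212), well centred.

Request:
apply_moves:
  steps: [1,0,0,0.0167,0,0,0,1,0,0,0.0167,0,0,0]

```text
t: 4.0
ee_pos: [547.9, 113.9, 52.8]
tool_rot: [0.0, -0.079, 0.997, 0.0]
ft_force: [-0.8, 0.1, -0.1]
opening: 0.0
grasp_force: 0.0
```

Request:
apply_moves:
  steps: [1,0,0,0.0067,0,0,0,1,0,0,0.0067,0,0,0]

```text
t: 4.25
ee_pos: [547.9, 114.0, 50.5]
tool_rot: [-0.0, -0.079, 0.997, -0.0]
ft_force: [-0.3, 0.1, 0.7]
opening: 0.2
grasp_force: 0.0
```

Request:
apply_moves:
  steps: [1,0,0,0.005,0,0,0,1,0,0,0.005,0,0,0]

```text
t: 4.5
ee_pos: [547.9, 114.0, 49.0]
tool_rot: [-0.0, -0.079, 0.997, -0.0]
ft_force: [-0.3, 0.0, 2.7]
opening: -0.2
grasp_force: 0.9
```

Request:
apply_moves:
  steps: [1,0,0,0.004,0,0,0,1,0,0,0.004,0,0,0]

```text
t: 4.75
ee_pos: [547.9, 114.0, 47.9]
tool_rot: [0.0, -0.079, 0.997, -0.0]
ft_force: [-0.6, -0.1, 2.0]
opening: 0.2
grasp_force: 1.2
```

Request:
apply_moves:
  steps: [1,0,0,0.004,0,0,0,1,0,0,0.004,0,0,0]

```text
t: 5.0
ee_pos: [547.9, 114.0, 46.6]
tool_rot: [0.0, -0.079, 0.997, -0.0]
ft_force: [-0.3, -1.0, 2.8]
opening: 0.4
grasp_force: 1.5
```

Request:
apply_moves:
  steps: [1,0,0,0.003,0,0,0,1,0,0,0.003,0,0,0]

```text
t: 5.25
ee_pos: [547.9, 114.0, 45.8]
tool_rot: [0.0, -0.079, 0.997, -0.0]
ft_force: [0.3, -0.2, 3.1]
opening: 0.1
grasp_force: 1.7
```

Key 2 only rises softly, so I go on to key 3.

Request:
apply_moves:
  steps: [1,0,0,-0.06,0,0,0,1,0,0,-0.06,0,0,0,1,0,-0.178,-0.06,0,0,0,1,0,-0.178,-0.06,0,0,0,1,0,-0.178,-0.045,0,0,0,1,0,-0.178,-0.045,0,0,0,1,0,-0.178,-0.045,0,0,0]

```text
t: 6.12
ee_pos: [556.1, 62.3, 59.0]
tool_rot: [-0.0, -0.08, 0.997, 0.0]
ft_force: [-0.9, -1.3, -0.5]
opening: 0.3
grasp_force: 0.0
```

Request:
apply_moves:
  steps: [1,0,0,0.01,0,0,0,1,0,0,0.01,0,0,0]

```text
t: 6.38
ee_pos: [556.2, 61.5, 56.1]
tool_rot: [-0.0, -0.079, 0.997, -0.0]
ft_force: [0.1, -0.5, 0.4]
opening: 0.1
grasp_force: 0.0
```

Request:
apply_moves:
  steps: [1,0,0,0.006,0,0,0,1,0,0,0.006,0,0,0]

```text
t: 6.62
ee_pos: [556.3, 61.3, 54.4]
tool_rot: [0.0, -0.079, 0.997, 0.0]
ft_force: [0.3, -0.4, 1.2]
opening: 0.2
grasp_force: 0.4
```

Grasp_force of 0.4 says contact has just been made.

Request:
apply_moves:
  steps: [1,0,0,0.004,0,0,0,1,0,0,0.004,0,0,0]

```text
t: 6.88
ee_pos: [556.3, 61.3, 53.4]
tool_rot: [0.0, -0.079, 0.997, 0.0]
ft_force: [-0.1, -0.8, 3.9]
opening: -0.0
grasp_force: 1.5
```

Request:
apply_moves:
  steps: [1,0,0,0.004,0,0,0,1,0,0,0.004,0,0,0]

```text
t: 7.12
ee_pos: [556.3, 61.3, 52.2]
tool_rot: [0.0, -0.079, 0.997, -0.0]
ft_force: [-1.1, 1.0, 4.8]
opening: 0.7
grasp_force: 2.6
```

Request:
apply_moves:
  steps: [1,0,0,0.004,0,0,0,1,0,0,0.004,0,0,0]

```text
t: 7.38
ee_pos: [556.3, 61.3, 50.9]
tool_rot: [0.0, -0.079, 0.997, 0.0]
ft_force: [-1.1, -0.2, 3.5]
opening: -0.0
grasp_force: 1.8
```

Request:
apply_moves:
  steps: [1,0,0,0.0033,0,0,0,1,0,0,0.0033,0,0,0]

```text
t: 7.62
ee_pos: [556.3, 61.3, 49.7]
tool_rot: [-0.0, -0.079, 0.997, 0.0]
ft_force: [0.7, 1.2, 0.4]
opening: 0.2
grasp_force: 0.7
```

Key 3 is the one: the force rose to about 5 N, then fell to 0.4 N at 4.8 mm. I lift and go behind tab 3.

Request:
apply_moves:
  steps: [1,0,0,-0.09,0,0,0,1,0,0,-0.09,0,0,0,1,0.267,0,-0.09,0,0,0,1,0.267,0,-0.09,0,0,0,1,0.267,0,-0.09,0,0,0,1,0.267,0,-0.09,0,0,0,1,0.267,0,0.02,0,0,0,1,0.267,0,0.02,0,0,0]

```text
t: 8.62
ee_pos: [477.5, 48.8, 42.4]
tool_rot: [-0.001, -0.079, 0.997, -0.0]
ft_force: [-0.1, -0.2, 0.1]
opening: 0.1
grasp_force: 0.0
```

Run:
```python
from h import *
from bench import readout,viewer
p=viewer.camera("side");a=cv2.resize(p["frame"][180:280,260:400],(784,560),interpolation=cv2.INTER_CUBIC)
cv2.imwrite("pics/s2.png",a)
s=readout.state();print(s["ee_pos"],s["ft_force"])
v=np.load("jig.npy");c,n=np.cos(v[2]),np.sin(v[2]);d=s["ee_pos"][:2]-v[:2];print("jig xy",d@[c,n],d@[-n,c])
```

```text
[477.51921009  48.79053366  43.22985656] [-0.47194231 -0.45203864 -0.60925132]
jig xy -56.14918212181503 -27.113453338264307
```

View pics/s2.png

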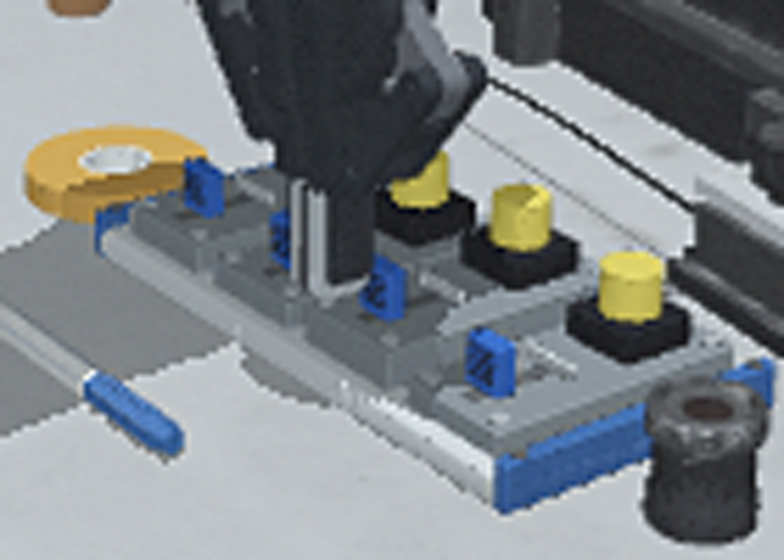

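Fingertip is behind tab 3 (crop pixel (385, 290)), still level with its top. I lower it and advance.

Request:
apply_moves:
  steps: [1,0,0,0.03,0,0,0,1,0,0,0.03,0,0,0,1,-0.01,0,0.03,0,0,0,1,-0.02,0,0.03,0,0,0,1,-0.03,0,0.03,0,0,0,1,-0.03,0,0.03,0,0,0]

```text
t: 9.43
ee_pos: [486.4, 50.1, 35.0]
tool_rot: [0.0, -0.079, 0.997, 0.0]
ft_force: [-0.3, -1.0, -0.0]
opening: -0.3
grasp_force: 0.0
```

Request:
apply_moves:
  steps: [1,-0.008,0,0,0,0,0,1,-0.016,0,0,0,0,0,1,-0.02,0,0,0,0,0]

```text
t: 9.8
ee_pos: [492.1, 51.0, 34.9]
tool_rot: [-0.0, -0.079, 0.997, -0.0]
ft_force: [-1.3, -0.8, 1.1]
opening: -0.1
grasp_force: 0.8
```

Request:
apply_moves:
  steps: [1,-0.008,0,0,0,0,0,1,-0.015,0,0,0,0,0,1,-0.02,0,0,0,0,0]

```text
t: 10.18
ee_pos: [498.1, 52.0, 34.9]
tool_rot: [0.0, -0.079, 0.997, 0.0]
ft_force: [-1.8, -0.8, 0.6]
opening: -0.1
grasp_force: 0.8
```

Run:
```python
from h import *
from bench import readout,viewer
p=viewer.camera("side");a=cv2.resize(p["frame"][180:280,260:400],(784,560),interpolation=cv2.INTER_CUBIC)
cv2.imwrite("pics/s3.png",a)
print(blobs(p["frame"],*BLU,15)[0])
v=np.load("jig.npy");c,n=np.cos(v[2]),np.sin(v[2])
for dx in(0,v[9]-2,16,20):
    o=[v[0]+c*(-36+dx)+n*27.5,v[1]+n*(-36+dx)-c*27.5,26.6+11];print(round(dx,1),proj(np.array([o]),p["world_to_cam"],p))
```

```text
[(np.float64(296.0), np.float64(213.2), 59), (np.float64(278.9), np.float64(219.3), 21), (np.float64(311.9), np.float64(222.7), 65), (np.float64(335.6), np.float64(230.8), 30), (np.float64(347.3), np.float64(244.4), 83), (np.float64(394.4), np.float64(247.2), 34), (np.float64(283.5), np.float64(253.5), 102), (np.float64(361.9), np.float64(261.5), 261)]
0 [[327.84659464 231.16721088]]
-0.4 [[327.65223877 231.228926  ]]
16 [[334.7047594  228.98974012]]
20 [[336.39673369 228.45261161]]
```

View pics/s3.png

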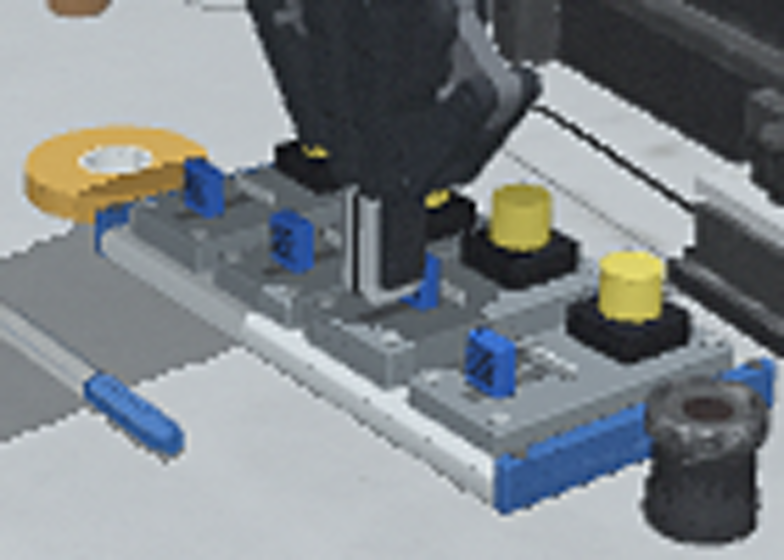

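The tab (crop pixel (425, 280)) is sliding under the finger and is roughly halfway in. I push on carefully.

Request:
apply_moves:
  steps: [1,-0.005,0,0,0,0,0,1,-0.01,0,0,0,0,0,1,-0.01,0,0,0,0,0]

```text
t: 10.6
ee_pos: [501.2, 52.5, 34.9]
tool_rot: [0.0, -0.079, 0.997, 0.0]
ft_force: [-1.1, 0.4, -0.7]
opening: 0.1
grasp_force: 0.4
```

Request:
apply_moves:
  steps: [1,-0.003,0,0,0,0,0,1,-0.003,0,0,0,0,0]

```text
t: 10.85
ee_pos: [501.9, 52.6, 34.9]
tool_rot: [0.0, -0.079, 0.997, 0.0]
ft_force: [-0.9, 0.8, -1.2]
opening: -0.2
grasp_force: 0.6
```

Request:
apply_moves:
  steps: [1,-0.003,0,0,0,0,0,1,-0.003,0,0,0,0,0]

```text
t: 11.1
ee_pos: [502.8, 52.7, 34.9]
tool_rot: [0.0, -0.079, 0.997, 0.0]
ft_force: [-1.3, 1.2, -0.4]
opening: -0.0
grasp_force: 0.6
```

Request:
apply_moves:
  steps: [1,-0.003,0,0,0,0,0,1,-0.003,0,0,0,0,0]

```text
t: 11.35
ee_pos: [503.2, 52.8, 34.9]
tool_rot: [-0.0, -0.079, 0.997, -0.0]
ft_force: [-3.3, 0.9, 0.7]
opening: 0.3
grasp_force: 1.4
```

Request:
apply_moves:
  steps: [1,-0.003,0,0,0,0,0,1,-0.003,0,0,0,0,0]

```text
t: 11.6
ee_pos: [503.3, 52.8, 34.8]
tool_rot: [-0.001, -0.079, 0.997, -0.0]
ft_force: [-4.5, 1.1, 2.2]
opening: -0.1
grasp_force: 2.6
```

Request:
apply_moves:
  steps: [1,-0.003,0,0,0,0,0,1,-0.003,0,0,0,0,0]

```text
t: 11.85
ee_pos: [503.4, 52.8, 34.8]
tool_rot: [-0.002, -0.079, 0.997, -0.0]
ft_force: [-7.9, -0.1, 5.4]
opening: 0.5
grasp_force: 3.6
```

The TCP has stalled at 503.4 mm with the force rising, so the tab is on its stop. I back off, lift and check.

Request:
apply_moves:
  steps: [1,0.04,0,0,0,0,0,1,0.06,0,0,0,0,0,1,0.06,0,-0.2,0,0,0,1,0.06,0,-0.4,0,0,0,1,0.15,0,-0.45,0,0,0,1,0.15,0,-0.45,0,0,0,1,0.15,0,-0.45,0,0,0,1,0.15,0,-0.45,0,0,0]

```text
t: 12.85
ee_pos: [461.4, 46.2, 169.2]
tool_rot: [-0.0, -0.079, 0.997, 0.0]
ft_force: [-0.5, 0.2, -0.1]
opening: -0.0
grasp_force: 0.0
```

Run:
```python
from h import *
from bench import readout,viewer
s=readout.state();print(s["ee_pos"],s["ft_force"],s["t"])
p=viewer.camera("side");print(blobs(p["frame"],*BLU,15)[0],blobs(p["frame"],*YEL,30)[0])
cv2.imwrite("pics/s4.png",cv2.resize(p["frame"][180:280,260:400],(784,560),interpolation=cv2.INTER_CUBIC))
```

```text
[461.35884032  46.18423087 169.17732753] [-0.4642552   0.18569209 -0.07597933] 12.85
[(np.float64(296.0), np.float64(213.3), 58), (np.float64(279.1), np.float64(218.9), 19), (np.float64(311.9), np.float64(222.8), 66), (np.float64(336.2), np.float64(228.1), 73), (np.float64(347.4), np.float64(244.4), 81), (np.float64(394.4), np.float64(247.2), 34), (np.float64(283.5), np.float64(253.5), 102), (np.float64(361.9), np.float64(261.5), 261)] [(np.float64(401.4), np.float64(110.5), 34), (np.float64(318.1), np.float64(202.6), 88), (np.float64(334.5), np.float64(211.3), 100), (np.float64(352.5), np.float64(218.4), 104), (np.float64(372.1), np.float64(231.0), 113)]
```

View pics/s4.png

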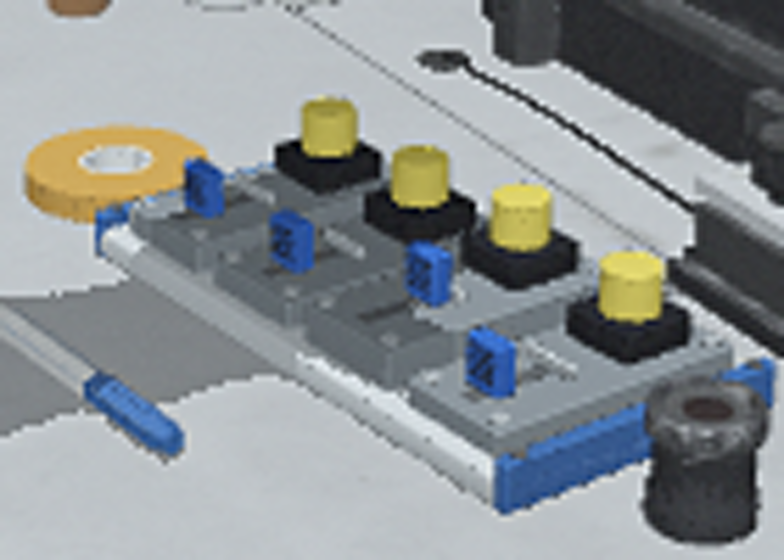

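Tab 3 is at (336, 228), which matches the predicted home pixel. The other tabs, all four caps and the loose items have not moved.

```bash
python3 -c "
from bench import workorder
print(workorder.finish_job())"
```

```text
the job is handed in; nothing more can be done
None
```

Nest 3 held the snapping key: its force rose to about 5 N, then gave way. I slid its tab home to the stop and handed the job in at about 13 s; the hand-in returned no verdict, nests 1 and 4 were not pressed, and the last picture shows the caps up and the other tabs, tape, loupe and pen where they were.

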